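Clear the marker from the box cutter's spring clips and clip the cutter in

ROBOT

A 6-joint arm with a two-finger parallel gripper is mounted at the origin on the work surface; the furniture and walls round the work are solid. World frame = base frame: x ahead of the robot, y to its left, z up, the work surface at z = 0. Lengths are in m, angles in degrees, forces in N, time in s.
With the tool pointing down it reaches from about 0.25 to 0.725 m from the base axis. Payload 9.7 kg.
Tool frame: the origin (TCP) lies on the centre line of the jaws, within the pads' length; the fingertips stand 19 mm ahead of it and the grasp point (between the pads) is the TCP (bot.tcp_to_tips is the z of the fingertips in the tool frame, in m); z points along the fingers, y is the line along which they close (so a half turn about z gives the same grasp; the last joint's range is limited). The gripper opens to 85 mm and grips with 20 to 120 N. Pads are 22 mm wide; open, the fingers measure 114 mm over their backs; the gripper's body (76 mm by 85 mm) begins 54 mm behind the grasp point. The pads swing forward as they close: fully open they stand 13 mm farther back than shut.
Start: joints at [-69.786, 4.979, 10.078, 95.1, 0, 90], TCP at [0.19, -0.516, 0.25] pointing down, gripper open.
Joint ranges: [-179.16, 179.16], [-48.56, 103.87], [-65.8, 70.77], [-126.05, 130.52], [-82.76, 87.17], [-180, 180]. Speed limits (degrees/s): [127.2, 127.2, 147.25, 180, 180, 180].

INTERFACE

Orientations are given as [roll, pitch, yaw] about the fixed x, y, z axes, in that order (R = Rz(yaw) Ry(pitch) Rx(roll)).
In Python, from workcell import bot gives the robot as it stands. The module is installed in compiled form; this text tells all that it offers.
- The arm moves only by the tool play_rows, never from a script. Its argument "increments" is a list of rows, each an object with "slide": the shift along the tool's x, y, z in mm, a list of three; "angular": the turn, a rotation vector about the tool's x, y, z in degrees, a list of three; "claw": the opening, from -1 (shut) to 1 (fully open). In form: [{"slide": [x, y, z], "angular": [rx, ry, rz], "claw": claw}, ...]. A call has 1 to 8 rows; each row shifts and turns the commanded pose from where the row before left it, along the tool's axes as they then stand; what a row does not reach is not made up. A row lasts 1/10 s, in which the tool goes at most 50 mm and 8.59 degrees, less where a joint would pass 70% of its speed; a pose out of reach is approached as far as the arm can. A call is refused whole if a number of a shift passes 50 or a number of a turn 8.59, either way. A call with a gripper value outside its range is refused whole. The fingers move at their own pace and stop on an object; "squeeze" is the grip in N (left out, the last holds). Time passes only in rows, so rows that do not move let the fingers close. It gives the time, the measured TCP pose, the force, the opening and the grip force at its end, in the units of the state.
- bot.get_obs(): the state, without advancing time (a new reading comes with each control period).
- bot.camera(name): name is "scene" or "top" or "wrist"; returns the picture (384x512x3 uint8, red, green, blue); there is no depth.
- bot.camera_info(name): a dict with "fovy" (degrees; the focal length in pixels is half the picture's height over the tangent of half this angle, whatever the lens; pixels are square), "cx", "cy" (the principal point, pixels), "k1" (the pictures are not rectified: a ray, as slopes to the right and down, at radius r is drawn at 1 + k1 r^2 times it, then the intrinsics apply), "R" (3x3) and "t" (3): a world point X has camera coordinates R X + t. Camera axes: x right, y down, z forward; pixel columns grow to the right and rows downward; lengths in m; the calibration is good to about 2 mm. A picture is of the moment at which its call begins: read the wrist's pose just before it. camera_info takes no time and is no camera call; for the wrist camera it gives the pose at the moment of the call.
- bot.job_done(): hands the job in; it is judged then, once.
The state is a dict: "time": time; "q": joint angles; "qd": joint speeds; "joint_efforts": joint torques, N m; "ee_pos": TCP position; "tcp_rot": TCP orientation; "wrist_force": force on the tool from outside, world axes, zero at the start; "torque": the same for the moment, N m; "opening": finger opening in m; "grasp_force": force on a finger pad.
Only numpy, scipy, OpenCV 4.12 (cv2) and the standard library are available. Lean on these libraries where they do the work, as an engineer would, in place of code of your own. Each camera call takes 0.05 s, during which the arm holds its last target. There are 200 camera calls.

TASK

Somebody has parked the black marker in the spring clips that belong to the box cutter. Pull the marker up out of the clips and lay it in the two-saddle pen rest on the same dock, then push the box cutter down into both spring clips, blade end in the guard, until the jaws have closed again over it. Let go of everything and leave the other things on the counter where they are.

Things in the scene. Friction and masses are not known exactly. Their poses are not given: they have to be found in the camera images.
- dock: Grey steel plate screwed to the counter, 130 (x) x 205 (y) x 5 mm, origin at the centre of its underside, z up. Two spring clips stand in a line along dock y at x = +40 mm, the pen rest lies along dock y at x = -40 mm. Clips and saddles are centred at y = -33 and +33 mm; between them only the plate, with 54 mm free for fingers.
- clip_seat (a point): Middle of the clip line at seat height: dock (40, 0, 14) mm, axes as the dock's. Closed jaws: 21 mm between walls, lips 12.8 mm apart 18 mm above the seat, then flaring to a mouth 30 mm wide 38 mm above it. Pushed straight down, the cutter (up to 4 mm off line) spreads them and they snap over its upper edges: about 7 to 18 N in all; the marker pulls out with 3 to 10 N.
- pen_rest (a point): Middle of the pen rest on its saddles' floor: dock (-40, 0, 11) mm, axes as the dock's. Two black saddles, 12 mm long, at dock y = -33 and +33 mm; flat floor 11 mm above the counter, side walls leaning outward, about 20 mm apart at the floor and 31 mm at the top, 25 mm above the counter.
- blade_guard (a point): Middle of the blade guard at seat height, dock (40, -84.5, 14) mm: a grey trough at the -y end of the clip line, open above and towards the clips, 31 mm wide inside, y = -68 to -100 mm, closed by an end wall at -100 mm, walls 33 mm above the counter.
- jaw_a_front (a joint): Jaw of the clip next to the guard, on the side of the pen rest: 0 closed, grows to 0.45 rad as the jaw is spread outward; about 0.15 rad lets the cutter pass. Sprung shut.
- jaw_a_back (a joint): As jaw_a_front: the other jaw of the same clip.
- jaw_b_front (a joint): Jaw of the clip farther from the guard, on the side of the pen rest: 0 closed, up to 0.45 rad. Sprung shut.
- jaw_b_back (a joint): As jaw_b_front: the other jaw of the same clip.
- marker: Black felt marker, 136 mm long along its own y; origin at mid-length, 9 mm below its axis. Cap of radius 9 mm with a thin pocket clip (12 mm from the axis) at y = -68 to -30 mm, barrel 16.5 mm thick to +46 mm, then a taper. Starts loose in both clips, its y along dock y, cap towards the guard. About 20 g.
- marker_axis (a point): Point on the marker's axis, in the middle of its barrel (marker y = +8.5 mm): grip here. At the start it is between the clips, 8 mm above the clip seats; it should lie the same way round over the middle of the pen rest, so that the barrel and not the pocket clip lies in the saddles.
- cutter: Red box cutter lying flat, 161 mm long along its own y, 19 mm wide (x), 16 mm high, about 0.12 kg; origin under its middle, a good place to grip. Blade end at -y, plain end at +y. Sides parallel from y = -47 to +72 mm, long edges bevelled 3 mm. It sits well with its origin 6 mm from the clips' middle towards the guard: blade in the guard, clear of the end wall.
- cutter_blade (a point): Tip of the cutter's blade end: cutter (0, -80, 8) mm.
- stamp: Office hand stamp standing upright, 35 x 50 x 78 mm, red head over a grey foot; origin under its middle. Bystander.
- tape_measure: Yellow tape measure lying on its side, 66 x 78 x 35 mm, origin under its middle. Bystander.
- filter_box: Upright white carton with a red band, 69 x 68 x 85 mm, origin under its middle. Bystander.

How it is judged (in metres and radians):
On the way:
1. the marker has been drawn up out of the clips (z of marker_axis in the frame of clip_seat above 0.04 m), for 0.1 s.
At the end, for the whole second after the job is handed in: Cutter flat on both clip seats (z 3 mm, sideways 6 mm, lengthwise -20/+10 mm, tilt 0.08 rad), blade end in the guard, all four jaws under 0.09 rad; marker in both saddles (sideways 7 mm, lengthwise 35 mm, 0.15 rad, axis 4-15 mm above saddle floor); both at rest (x of cutter in the frame of clip_seat between -0.006 and 0.006 m and y of cutter in the frame of clip_seat between -0.02 and 0.01 m and z of cutter in the frame of clip_seat between -0.003 and 0.003 m and x of cutter_blade in the frame of clip_seat between -0.01 and 0.01 m and y of cutter_blade in the frame of clip_seat below -0.068 m and angle between cutter's own z axis and vertical below 0.08 rad and value of joint each of jaw_a_front, jaw_a_back, jaw_b_front, jaw_b_back below 0.09 rad and x of marker_axis in the frame of pen_rest between -0.007 and 0.007 m and y of marker_axis in the frame of pen_rest between -0.035 and 0.035 m and z of marker_axis in the frame of pen_rest between 0.004 and 0.015 m and angle between the y axis of marker and the y axis of dock, either way round below 0.15 rad and linear speed of each of cutter, marker below 0.02 m/s); the robot touches nothing.
It fails at once if the stamp is shoved more than 30 mm or knocked over (distance of stamp from where it was at the start of the episode above 0.03 m or angle between stamp's own z axis and vertical above 0.5 rad).
It fails at once if the tape measure is shoved more than 30 mm or knocked over (distance of tape_measure from where it was at the start of the episode above 0.03 m or angle between tape_measure's own z axis and vertical above 0.5 rad).
It fails at once if the filter box is shoved more than 30 mm or knocked over (distance of filter_box from where it was at the start of the episode above 0.03 m or angle between filter_box's own z axis and vertical above 0.5 rad).
It also fails if it takes over 54 s, if anything falls off the work surface, if the arm or the gripper's body presses on something with over 40 N, if the wrist force passes 120 N, or if a joint passes its speed limit or range.

## Working session

There is one attempt and no reset: what is moved stays moved. The work goes in short steps, Python scripts to look and compute and a tool call to move; the robot and the scene stay as the last step left them, time stands still between calls to the robot, and variables do not carry over. Pictures are saved under pics/ and viewed, at most 14 in all, crops included, and the job is handed in when it is done.

Besides the shell and the picture viewer there is one more tool, called in YAML: its name, and indented under it one key for each argument. play_rows: Moves the arm, as the interface text tells. Its arguments: {"type":"object","properties":{"increments":{"type":"array"},"squeeze":{"type":"number"}},"required":["increments"]}

```bash
mkdir -p pics; cat > h.py <<'E'
import numpy as np, cv2
from workcell import bot
def ray(ci,px):
    f=192/np.tan(np.radians(ci['fovy'])/2); K=np.array([[f,0,ci['cx']],[0,f,ci['cy']],[0,0,1.]])
    u=cv2.undistortPoints(np.array(px,float).reshape(-1,1,2),K,np.array([ci['k1'],0,0,0,0.])).reshape(-1,2)
    R=np.array(ci['R']);t=np.array(ci['t'])
    return -R.T@t, np.c_[u,np.ones(len(u))]@R
def onplane(ci,px,z):
    c,d=ray(ci,px); return c+d*((z-c[2])/d[:,2])[:,None]
def snap(n,f):
    ci=bot.camera_info(n); im=bot.camera(n); cv2.imwrite(f'pics/{f}.png',im[:,:,::-1]); return ci,im
E
python3 - <<'E'
from h import *
import pickle
for n in('scene','top'):
    ci,im=snap(n,n); pickle.dump(ci,open(n+'.pkl','wb')); print({k:np.round(v,3).tolist() for k,v in ci.items()})
o=bot.get_obs(); print(o)
E
```

```text
{'fovy': 43.22, 'cx': 252.519, 'cy': 191.087, 'k1': -0.17, 'R': [[0.137, 0.991, -0.008], [0.616, -0.091, -0.783], [-0.776, 0.102, -0.622]], 't': [0.081, -0.292, 1.528]}
{'fovy': 57.268, 'cx': 258.275, 'cy': 193.401, 'k1': -0.056, 'R': [[0.001, -1.0, -0.001], [-0.99, -0.001, -0.14], [0.14, 0.001, -0.99]], 't': [-0.132, 0.519, 0.822]}
{'time': 0.1, 'q': array([-6.97846538e+01,  5.00704499e+00,  1.00371315e+01,  9.51021857e+01,
       -1.48019425e-03,  9.00001819e+01]), 'qd': array([ 0.05598739, -0.06480698,  0.08567683,  0.02605692, -0.07381383,
        0.02625437]), 'joint_efforts': array([ 1.68217484e-03, -5.21562374e+01,  4.65652549e+01,  1.59665267e-02,
        4.76331763e-05, -8.06481751e-06]), 'ee_pos': array([ 0.18997188, -0.5159219 ,  0.24964597]), 'tcp_rot': array([-1.79927901e+02,  1.48042204e-03,  2.02151661e+01]), 'wrist_force': array([ 0.02089692, -0.66082374,  0.82591458]), 'torque': array([-0.0100332 ,  0.00426746, -0.02540535]), 'grasp_force': 0.0, 'opening': 0.0853061236113533}
```

View pics/top.png

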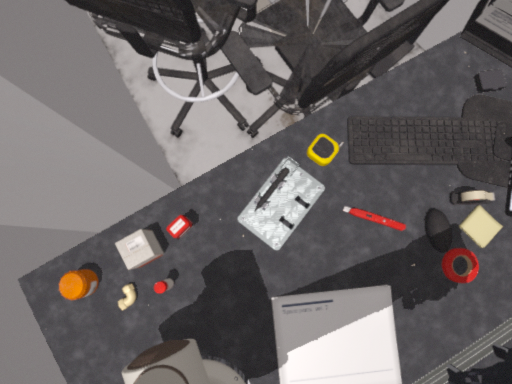

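View pics/scene.png

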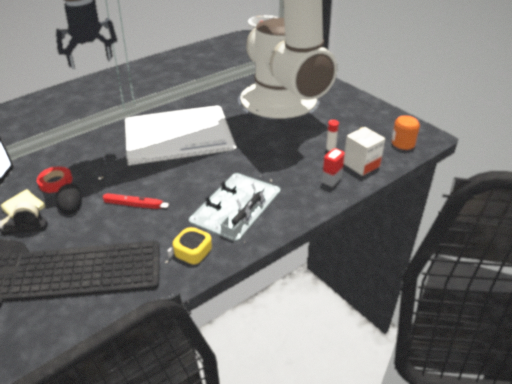

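The top view shows the dock at about (282,203) with the marker in the clips at (272,188). The saddles are at (302,202) and (286,222). The cutter is at (374,218), light tip on the left. Next is an enlarged crop.

```bash
python3 - <<'E'
import cv2,numpy as np
a=cv2.imread('pics/top.png')[145:260,220:420]; b=cv2.imread('pics/scene.png')[160:250,95:295]
cv2.imwrite('pics/c.png',cv2.resize(np.vstack([a,b])[:,:],None,fx=2.9,fy=2.9,interpolation=3)[:600])
E
```

```text
(no output)
```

View pics/c.png

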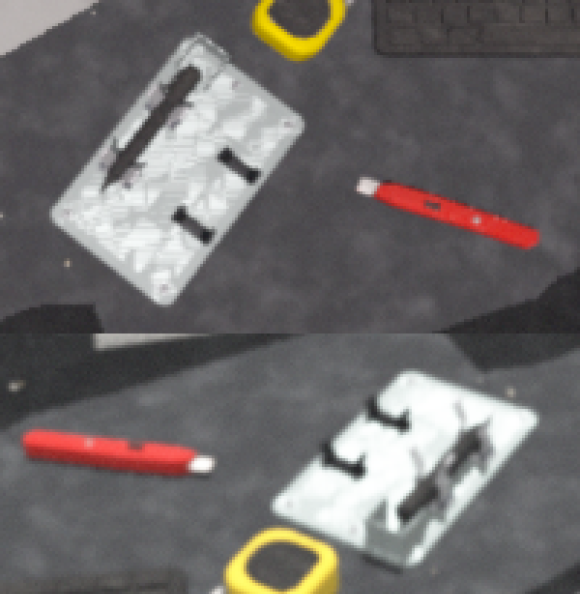

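The crop shows the guard at the dock's upper-right end, near the tape. So dock -y points up-right in the top view, and the cutter's blade end is the white left tip.

```bash
cat >> h.py <<'E'
def biggest(m,near=None):
    cs,_=cv2.findContours(m.astype(np.uint8),cv2.RETR_EXTERNAL,cv2.CHAIN_APPROX_NONE)
    return max(cs,key=cv2.contourArea)
E
python3 - <<'E'
from h import *
import pickle
print(bot.tcp_to_tips)
ci=pickle.load(open('top.pkl','rb')); im=cv2.imread('pics/top.png').astype(int); b,g,r=im[...,0],im[...,1],im[...,2]
box=np.zeros(b.shape,bool); box[150:260,230:330]=1
pl=(b+g+r>330)&(abs(r-b)<40)&box
c=biggest(cv2.morphologyEx(pl.astype(np.uint8),cv2.MORPH_CLOSE,np.ones((5,5))))
P=onplane(ci,c.reshape(-1,2),.005)[:,:2].astype(np.float32); print('dock',cv2.minAreaRect(P)); print(cv2.boxPoints(cv2.minAreaRect(P)))
box[:]=0; box[195:240,335:415]=1
for nm,m,z in(('red',(r>130)&(g<80)&box,.012),('all',(r>130)&box,.012)):
    P=onplane(ci,biggest(m).reshape(-1,2),z)[:,:2].astype(np.float32); print(nm,cv2.minAreaRect(P)); print(cv2.boxPoints(cv2.minAreaRect(P)))
# tape
y=(r>150)&(g>130)&(b<90);P=onplane(ci,biggest(y).reshape(-1,2),.03)[:,:2];print('tape',P.min(0),P.max(0))
# saddles, rough
for p in((238,165),(193,226)): print(onplane(ci,[[220+p[0]/2.9,145+p[1]/2.9]],.02))
E
```

```text
0.019
dock ((0.5022350549697876, -0.19089674949645996), (0.1334938406944275, 0.21382230520248413), 52.268287658691406)
[[ 0.37683386 -0.17826001]
 [ 0.5459427  -0.30911174]
 [ 0.62763625 -0.20353349]
 [ 0.4585274  -0.07268175]]
red ((0.4595390558242798, -0.43024054169654846), (0.14585541188716888, 0.020657142624258995), 72.2690658569336)
[[ 0.4274912  -0.49655843]
 [ 0.44716704 -0.5028495 ]
 [ 0.49158692 -0.36392266]
 [ 0.47191107 -0.35763156]]
all ((0.46215200424194336, -0.4220682680606842), (0.16301509737968445, 0.020657142624258995), 72.2690658569336)
[[ 0.42749116 -0.49655843]
 [ 0.447167   -0.5028495 ]
 [ 0.49681285 -0.3475781 ]
 [ 0.477137   -0.34128702]]
tape [ 0.59211822 -0.33267099] [ 0.6723835  -0.25625785]
[[ 0.50064572 -0.24061572  0.02      ]]
[[ 0.44849845 -0.20151976  0.02      ]]
```

play_rows:
  increments:
    - {"slide": [40, -20, 0], "angular": [0, 0, 0], "claw": 1}
    - {"slide": [40, -20, 0], "angular": [0, 0, 0], "claw": 1}
    - {"slide": [40, -20, 0], "angular": [0, 0, 0], "claw": 1}
    - {"slide": [40, -20, 0], "angular": [0, 0, 0], "claw": 1}
    - {"slide": [40, -20, 0], "angular": [0, 0, 0], "claw": 1}
    - {"slide": [40, -20, 0], "angular": [0, 0, 0], "claw": 1}
    - {"slide": [40, -20, 0], "angular": [0, 0, 0], "claw": 1}
    - {"slide": [40, -20, 0], "angular": [0, 0, 0], "claw": 1}

```text
time: 0.9
ee_pos: [0.4359, -0.2538, 0.2501]
tcp_rot: [-180.0, 0.0, 20.2]
wrist_force: [1.4, -0.5, -0.4]
opening: 0.0855
grasp_force: 0.0
```

play_rows:
  increments:
    - {"slide": [40, -20, 10], "angular": [0, 0, 0], "claw": 1}
    - {"slide": [40, -20, 10], "angular": [0, 0, 0], "claw": 1}
    - {"slide": [38, -20, 10], "angular": [0, 0, 0], "claw": 1}
    - {"slide": [0, 0, 0], "angular": [0, 0, 8.5], "claw": 1}
    - {"slide": [0, 0, 0], "angular": [0, 0, 8.5], "claw": 1}
    - {"slide": [0, 0, 0], "angular": [0, 0, 8.5], "claw": 1}
    - {"slide": [0, 0, 0], "angular": [0, 0, 8.5], "claw": 1}
    - {"slide": [0, 0, 0], "angular": [0, 0, 8.5], "claw": 1}

```text
time: 1.7
ee_pos: [0.5166, -0.1812, 0.2198]
tcp_rot: [-178.8, 0.1, -19.9]
wrist_force: [0.7, -0.4, -0.3]
opening: 0.0854
grasp_force: 0.0
```

play_rows:
  increments:
    - {"slide": [0, 0, 0], "angular": [0, 0, 8], "claw": 1}
    - {"slide": [0, 0, 0], "angular": [0, 0, 7.5], "claw": 1}
    - {"slide": [0, 0, 0], "angular": [0, 0, 0], "claw": 1}
    - {"slide": [0, 0, 0], "angular": [0, 0, 0], "claw": 1}

```text
time: 2.1
ee_pos: [0.4826, -0.2486, 0.2199]
tcp_rot: [-175.8, 0.6, -29.2]
wrist_force: [-0.5, 1.0, -0.2]
opening: 0.0855
grasp_force: 0.0
```

```bash
python3 - <<'E'
from h import *
import pickle
o=bot.get_obs(); ci,im=snap('wrist','w1'); pickle.dump(ci,open('w1.pkl','wb')); print(o['ee_pos'],o['tcp_rot'],o['q'],o['wrist_force'])
E
```

```text
[ 0.48257387 -0.24864926  0.21994554] [-175.82452928    0.64503297  -29.2489749 ] [-29.30433966   4.0348748    5.62192625  92.23612576   4.17484549
 179.94449146] [-0.46366923  0.98154785 -0.23997839]
```

View pics/w1.png

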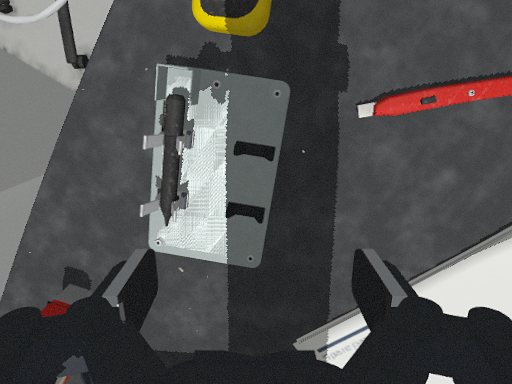

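The wrist view shows the marker from (176,97), cap end, to (167,225), tip. The saddles are at (254,151) and (245,212), and the plate's right edge runs (288,88) to (258,265). The last joint reached its limit, so I'll use the half-turn grasp (yaw about 142).

```bash
cat > m.py <<'E'
from h import *
import pickle
ci=pickle.load(open('w1.pkl','rb')); im=cv2.imread('pics/w1.png').astype(int); s=im.sum(2); g=im.max(2)
def sub(x0,y0,x1,y1):
    m=np.zeros(s.shape,bool); m[y0:y1,x0:x1]=1; return m
def line(P): 
    c=P.mean(0); v=np.linalg.svd(P-c)[2][0]; return c,np.degrees(np.arctan2(v[1],v[0]))
# plate right edge: per row, last pixel brighter than the counter
f=cv2.GaussianBlur(im.astype(np.uint8).max(2),(3,3),0).astype(int)
E_=[(x,y) for y in range(105,250,3) for x in [max(240+np.nonzero(f[y,240:300]>75)[0],default=0)] if x]
L=[(x,y) for x in range(160,245,3) for y in [max(225+np.nonzero(f[225:280,x]>75)[0],default=0)] if y]
P=onplane(ci,E_,.005)[:,:2];c1,a1=line(P); Q=onplane(ci,L,.005)[:,:2];c2,a2=line(Q); print('edges',c1,a1,c2,a2)
for b in((228,135,280,165),(220,198,270,226)):
    m=(g<45)&sub(*b); c=biggest(m).reshape(-1,2); r=cv2.minAreaRect(c); print('saddle px',r, onplane(ci,[r[0]],.018))
m=(g<75)&sub(155,90,195,230); c=biggest(m).reshape(-1,2)
print('marker px',c.min(0),c.max(0)); 
ys,xs=np.nonzero(m&sub(160,98,186,192)); P=onplane(ci,np.c_[xs,ys],.022)[:,:2]; print('marker',line(P),onplane(ci,[[176,96],[167,226]],.022))
E
python3 m.py
```

```text
edges [ 0.46432235 -0.24424297] 142.12430243958283 [ 0.40146808 -0.11497037] -108.29306764254204
saddle px ((253.7740020751953, 150.31842041015625), (40.100738525390625, 13.939513206481934), 9.727579116821289) [[ 0.50191574 -0.24239187  0.018     ]]
saddle px ((244.497314453125, 212.18377685546875), (37.22307205200195, 15.284332275390625), 8.972626686096191) [[ 0.45023398 -0.20224795  0.018     ]]
marker px [158  94] [185 225]
marker (array([ 0.547809  , -0.17626866]), np.float64(142.3630816195556)) [[ 0.58263627 -0.20418328  0.022     ]
 [ 0.47614561 -0.12249738  0.022     ]]
```

play_rows:
  increments:
    - {"slide": [0, 0, 0], "angular": [0, 0, -8.5], "claw": 1}
    - {"slide": [0, 0, 0], "angular": [0, 0, -8.5], "claw": 1}
    - {"slide": [0, 0, 0], "angular": [0, 0, -8.5], "claw": 1}
    - {"slide": [0, 0, 0], "angular": [0, 0, -8.5], "claw": 1}
    - {"slide": [0, 0, 0], "angular": [0, 0, -8.5], "claw": 1}
    - {"slide": [0, 0, 0], "angular": [0, 0, -8.5], "claw": 1}
    - {"slide": [0, 0, 0], "angular": [0, 0, -8.5], "claw": 1}
    - {"slide": [0, 0, 0], "angular": [0, 0, -8.5], "claw": 1}

```text
time: 2.95
ee_pos: [0.4837, -0.2467, 0.2202]
tcp_rot: [-177.9, -3.6, 39.3]
wrist_force: [-0.3, 0.3, -0.5]
opening: 0.0851
grasp_force: 0.0
```

play_rows:
  increments:
    - {"slide": [0, 0, 0], "angular": [0, 0, -8.5], "claw": 1}
    - {"slide": [0, 0, 0], "angular": [0, 0, -8.5], "claw": 1}
    - {"slide": [0, 0, 0], "angular": [0, 0, -8.5], "claw": 1}
    - {"slide": [0, 0, 0], "angular": [0, 0, -8.5], "claw": 1}
    - {"slide": [0, 0, 0], "angular": [0, 0, -8.5], "claw": 1}
    - {"slide": [0, 0, 0], "angular": [0, 0, -8.5], "claw": 1}
    - {"slide": [0, 0, 0], "angular": [0, 0, -8.5], "claw": 1}
    - {"slide": [0, 0, 0], "angular": [0, 0, -8.5], "claw": 1}

```text
time: 3.75
ee_pos: [0.4837, -0.2467, 0.2202]
tcp_rot: [177.4, -3.3, 107.4]
wrist_force: [-0.7, 0.5, 0.2]
opening: 0.0856
grasp_force: 0.0
```

play_rows:
  increments:
    - {"slide": [0, 0, 0], "angular": [0, 0, -8.5], "claw": 1}
    - {"slide": [0, 0, 0], "angular": [0, 0, -8.5], "claw": 1}
    - {"slide": [0, 0, 0], "angular": [0, 0, 0], "claw": 1}
    - {"slide": [0, 0, 0], "angular": [0, 0, 0], "claw": 1}
    - {"slide": [0, 0, 0], "angular": [0, 0, 0], "claw": 1}

```text
time: 4.25
ee_pos: [0.4833, -0.2475, 0.2203]
tcp_rot: [176.6, -2.5, 123.8]
wrist_force: [0.2, -0.7, 0.4]
opening: 0.0853
grasp_force: 0.0
```

```bash
cat >> h.py <<'E'
from scipy.spatial.transform import Rotation as Ro
DX=np.array([.613,.790,0]);DY=np.array([-.790,.613,0]);DC=np.array([.5006,-.1907,0])
def dock(x,y,z): return DC+DX*x+DY*y+[0,0,z]
def go(p,yaw):
    o=bot.get_obs(); R=Ro.from_euler('xyz',o['tcp_rot'],degrees=True); T=Ro.from_euler('xyz',[180,0,yaw],degrees=True)
    d=np.array(p)-o['ee_pos']
    print('turn',np.round((R.inv()*T).as_rotvec(degrees=True),2),'then slide',np.round(T.inv().apply(d)*1000,1),'pos',np.round(o['ee_pos'],4),'q',np.round(o['q'],1),'F',np.round(o['wrist_force'],1))
E
python3 -c "
from h import *
go(dock(.04,0,.1),142.2)"
```

```text
turn [  3.8   -1.88 -18.51] then slide [ 21.1  95.5 120.3] pos [ 0.4833 -0.2475  0.2203] q [-29.2   4.    5.6  92.2   4.2  27.1] F [ 0.2 -0.7  0.4]
```

play_rows:
  increments:
    - {"slide": [0, 0, 0], "angular": [1.27, -0.63, -6.17], "claw": 1}
    - {"slide": [0, 0, 0], "angular": [1.27, -0.63, -6.17], "claw": 1}
    - {"slide": [0, 0, 0], "angular": [1.27, -0.63, -6.17], "claw": 1}
    - {"slide": [7, 32, 0], "angular": [0, 0, 0], "claw": 1}
    - {"slide": [7, 32, 0], "angular": [0, 0, 0], "claw": 1}
    - {"slide": [7, 31.5, 30], "angular": [0, 0, 0], "claw": 0.6}
    - {"slide": [0, 0, 40], "angular": [0, 0, 0], "claw": 0.4}
    - {"slide": [0, 0, 40], "angular": [0, 0, 0], "claw": 0.2}

```text
time: 5.05
ee_pos: [0.5255, -0.1584, 0.1093]
tcp_rot: [180.0, 0.1, 142.3]
wrist_force: [0.2, -0.1, -0.3]
opening: 0.0514
grasp_force: 0.0
```

```bash
python3 -c "
from h import *
go(dock(.04,0,.1),142.2)
import pickle
ci,im=snap('wrist','w2'); pickle.dump(ci,open('w2.pkl','wb')); print(bot.get_obs()['opening'])
go(dock(.04,0,.030),142.2)
"
```

```text
turn [0.02 0.1  0.11] then slide [-0.1 -0.7  9.3] pos [ 0.5255 -0.1584  0.1093] q [-16.8   4.3  -6.2  79.4  -0.   20.9] F [ 0.2 -0.1 -0.3]
0.05107772419506459
turn [-0.18 -0.43  0.08] then slide [-3.   0.8 71.8] pos [ 0.5223 -0.1579  0.1018] q [-16.8   4.5  -6.8  79.1  -0.   20.9] F [-0.9  0.4 -6.4]
```

View pics/w2.png

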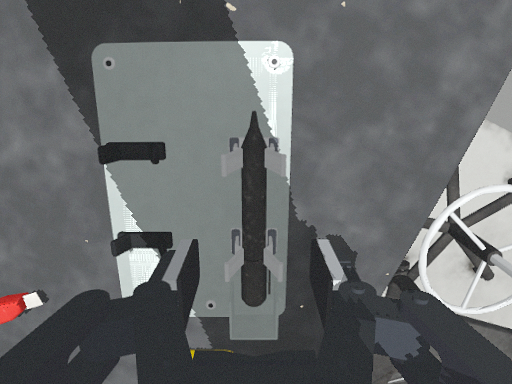

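The marker at column 254 sits midway between the fingertips (195 and 322), with the clips above and below the finger line. I'll settle, check and descend.

play_rows:
  increments:
    - {"slide": [0, 0, 0], "angular": [0, 0, 0], "claw": 0.2}
    - {"slide": [0, 0, 0], "angular": [0, 0, 0], "claw": 0.2}

```text
time: 5.3
ee_pos: [0.5255, -0.1598, 0.1124]
tcp_rot: [180.0, 0.1, 142.3]
wrist_force: [0.2, -0.5, 0.4]
opening: 0.0509
grasp_force: 0.0
```

```bash
python3 -c "
from h import *
go(dock(.04,0.0,.030),142.2)
"
```

```text
turn [0.03 0.13 0.08] then slide [ 0.7  0.4 82.4] pos [ 0.5255 -0.1598  0.1124] q [-16.9   4.3  -5.9  79.7  -0.   20.8] F [ 0.2 -0.5  0.4]
```

play_rows:
  increments:
    - {"slide": [0, 0, 27], "angular": [0, 0, 0], "claw": 0.2}
    - {"slide": [0, 0, 27], "angular": [0, 0, 0], "claw": 0.2}
    - {"slide": [0, 0, 26], "angular": [0, 0, 0], "claw": 0.2}
    - {"slide": [0, 0, 0], "angular": [0, 0, 0], "claw": 0.0}
    - {"slide": [0, 0, 0], "angular": [0, 0, 0], "claw": -1}
    - {"slide": [0, 0, 0], "angular": [0, 0, 0], "claw": -1}
    - {"slide": [0, 0, 0], "angular": [0, 0, 0], "claw": -1}
    - {"slide": [0, 0, 0], "angular": [0, 0, 0], "claw": -1}
  squeeze: 30

```text
time: 6.1
ee_pos: [0.5263, -0.1601, 0.0331]
tcp_rot: [179.9, 0.3, 142.3]
wrist_force: [-2.1, -0.5, 7.3]
opening: 0.0148
grasp_force: 30.2
```

play_rows:
  increments:
    - {"slide": [0, 0, 0], "angular": [0, 0, 0], "claw": -1}
    - {"slide": [0, 0, 0], "angular": [0, 0, 0], "claw": -1}
    - {"slide": [0, 0, 0], "angular": [0, 0, 0], "claw": -1}

```text
time: 6.4
ee_pos: [0.5263, -0.1601, 0.0331]
tcp_rot: [179.9, 0.3, 142.3]
wrist_force: [-0.6, -0.5, 7.5]
opening: 0.0152
grasp_force: 30.2
```

play_rows:
  increments:
    - {"slide": [0, 0, -5], "angular": [0, 0, 0], "claw": -1}
    - {"slide": [0, 0, 0], "angular": [0, 0, 0], "claw": -1}
    - {"slide": [0, 0, 0], "angular": [0, 0, 0], "claw": -1}

```text
time: 6.7
ee_pos: [0.5256, -0.1598, 0.0362]
tcp_rot: [180.0, 0.1, 142.3]
wrist_force: [2.5, -1.2, 1.5]
opening: 0.0147
grasp_force: 29.6
```

```bash
python3 - <<'E'
from h import *
import pickle
print(bot.get_obs()['wrist_force'])
ci,im=snap('wrist','w3'); ci2,im2=snap('scene','s3')
a=cv2.resize(im2[150:260,160:310],(800,587)); cv2.imwrite('pics/s3c.png',a[:,:,::-1])
E
```

```text
[ 2.46544543 -1.18456251  1.47801009]
```

View pics/w3.png

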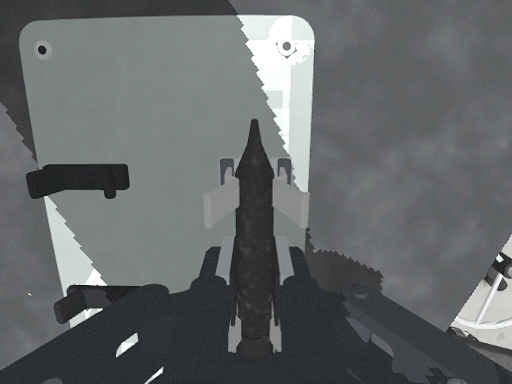

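The marker is held between the pads, straight in the clip line. Now I pull it up.

play_rows:
  increments:
    - {"slide": [0, 0, -8], "angular": [0, 0, 0], "claw": -1}
    - {"slide": [0, 0, -8], "angular": [0, 0, 0], "claw": -1}
    - {"slide": [0, 0, -10], "angular": [0, 0, 0], "claw": -1}
    - {"slide": [0, 0, -14], "angular": [0, 0, 0], "claw": -1}
    - {"slide": [0, 0, -20], "angular": [0, 0, 0], "claw": -1}
    - {"slide": [0, 0, -20], "angular": [0, 0, 0], "claw": -1}
    - {"slide": [0, 0, 0], "angular": [0, 0, 0], "claw": -1}
    - {"slide": [0, 0, 0], "angular": [0, 0, 0], "claw": -1}
  squeeze: 50

```text
time: 7.6
ee_pos: [0.5252, -0.1597, 0.1161]
tcp_rot: [180.0, 0.1, 142.3]
wrist_force: [-0.5, -0.5, -0.0]
opening: 0.0142
grasp_force: 50.0
```

```bash
python3 - <<'E'
from h import *
import pickle
go(dock(-.04,0,.04),142.2)
ci,im=snap('wrist','w4'); pickle.dump(ci,open('w4.pkl','wb'))
ci2,im2=snap('scene','s4'); pickle.dump(ci2,open('s4.pkl','wb'))
a=np.hstack([cv2.resize(im2[110:260,150:310],(400,375)),cv2.resize(im,(400,300))[:,:].copy() if 0 else cv2.resize(im[:,90:450],(400,375))]); cv2.imwrite('pics/c4.png',a[:,:,::-1])
E
```

```text
turn [0.02 0.11 0.14] then slide [  0.4 -79.6  76.1] pos [ 0.5252 -0.1597  0.1161] q [-16.9   4.2  -5.6  80.1  -0.   20.8] F [-0.5 -0.5 -0. ]
```

View pics/c4.png

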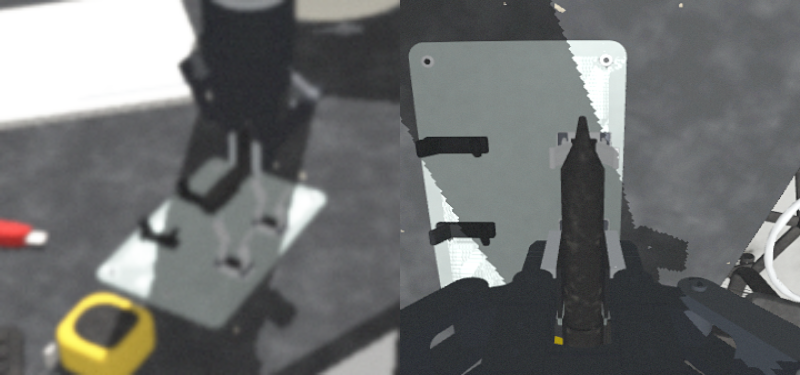

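The marker is clear of the clips, level in the pads and not slipped. I move it 80 mm to the rest and lower it.

play_rows:
  increments:
    - {"slide": [0, -27, 0], "angular": [0, 0, 0], "claw": -1}
    - {"slide": [0, -27, 0], "angular": [0, 0, 0], "claw": -1}
    - {"slide": [0, -26, 0], "angular": [0, 0, 0], "claw": -1}
    - {"slide": [0, 0, 25], "angular": [0, 0, 0], "claw": -1}
    - {"slide": [0, 0, 25], "angular": [0, 0, 0], "claw": -1}
    - {"slide": [0, 0, 20], "angular": [0, 0, 0], "claw": -1}
    - {"slide": [0, 0, 8], "angular": [0, 0, 0], "claw": -1}
    - {"slide": [0, 0, 0], "angular": [0, 0, 0], "claw": -1}

```text
time: 8.5
ee_pos: [0.475, -0.2224, 0.0358]
tcp_rot: [-180.0, -0.1, 142.3]
wrist_force: [-0.3, 0.3, -0.3]
opening: 0.014
grasp_force: 50.0
```

play_rows:
  increments:
    - {"slide": [0, 0, 0], "angular": [0, 0, 0], "claw": -1}
    - {"slide": [0, 0, 2], "angular": [0, 0, 0], "claw": -1}
    - {"slide": [0, 0, 0], "angular": [0, 0, 0], "claw": -1}

```text
time: 8.8
ee_pos: [0.4763, -0.223, 0.0359]
tcp_rot: [180.0, 0.1, 142.3]
wrist_force: [0.4, -0.2, 0.4]
opening: 0.0145
grasp_force: 50.0
```

Now at commanded 0.0353, nothing touched yet; feel down a few millimetres.

play_rows:
  increments:
    - {"slide": [0, 0, 2], "angular": [0, 0, 0], "claw": -1}
    - {"slide": [0, 0, 0], "angular": [0, 0, 0], "claw": -1}

```text
time: 9.0
ee_pos: [0.476, -0.2229, 0.0333]
tcp_rot: [-180.0, 0.0, 142.3]
wrist_force: [-0.1, 0.5, -0.1]
opening: 0.0141
grasp_force: 50.0
```

play_rows:
  increments:
    - {"slide": [0, 0, 2], "angular": [0, 0, 0], "claw": -1}
    - {"slide": [0, 0, 0], "angular": [0, 0, 0], "claw": -1}

```text
time: 9.2
ee_pos: [0.476, -0.223, 0.0313]
tcp_rot: [-180.0, 0.0, 142.3]
wrist_force: [-1.0, -0.7, 1.7]
opening: 0.0144
grasp_force: 50.2
```

play_rows:
  increments:
    - {"slide": [0, 0, 0], "angular": [0, 0, 0], "claw": -0.5}
    - {"slide": [0, 0, 0], "angular": [0, 0, 0], "claw": -0.2}
    - {"slide": [0, 0, 0], "angular": [0, 0, 0], "claw": 0.0}
    - {"slide": [0, 0, 0], "angular": [0, 0, 0], "claw": 0.0}
    - {"slide": [0, 0, -20], "angular": [0, 0, 0], "claw": 0.0}
    - {"slide": [0, 0, -40], "angular": [0, 0, 0], "claw": 0.0}
    - {"slide": [0, 0, -40], "angular": [0, 0, 0], "claw": 0.0}
    - {"slide": [0, 0, 0], "angular": [0, 0, 0], "claw": 0.3}

```text
time: 10.0
ee_pos: [0.478, -0.2239, 0.137]
tcp_rot: [179.9, 0.5, 142.3]
wrist_force: [0.5, -0.2, 1.2]
opening: 0.0551
grasp_force: 0.0
```

```bash
python3 - <<'E'
from h import *
import pickle
ci,im=snap('wrist','w5'); pickle.dump(ci,open('w5.pkl','wb'))
go([.4615,-.4205,.13],-107.7)
E
```

```text
turn [  -0.26    0.26 -109.96] then slide [192.5 -44.9   4.1] pos [ 0.4773 -0.2235  0.1341] q [-25.1   0.8  -7.1  81.8  -0.   12.6] F [-0.2 -0.  -0.7]
```

View pics/w5.png

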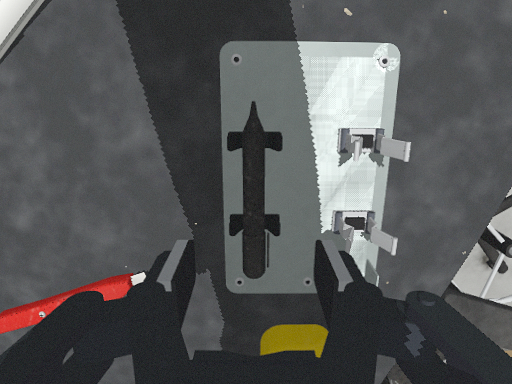

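The marker lies in both saddles, with its tip at (253,103) and cap end at (255,275). Next, the cutter.

play_rows:
  increments:
    - {"slide": [-22, -33, -6], "angular": [0, 0, 0], "claw": 0.3}
    - {"slide": [-22, -33, -6], "angular": [0, 0, 0], "claw": 0.3}
    - {"slide": [-22, -33, -6], "angular": [0, 0, 0], "claw": 0.3}
    - {"slide": [-21, -33, -6], "angular": [0, 0, 0], "claw": 0.3}
    - {"slide": [-21, -33, -6], "angular": [0, 0, 0], "claw": 0.3}
    - {"slide": [0, 0, 0], "angular": [0, 0, -8.5], "claw": 0.3}
    - {"slide": [0, 0, 0], "angular": [0, 0, -8.5], "claw": 0.3}
    - {"slide": [0, 0, 0], "angular": [0, 0, -8.5], "claw": 0.3}

```text
time: 10.85
ee_pos: [0.46, -0.4196, 0.1594]
tcp_rot: [179.9, -0.1, 168.1]
wrist_force: [-0.1, 0.8, 0.2]
opening: 0.0557
grasp_force: 0.0
```

play_rows:
  increments:
    - {"slide": [0, 0, 0], "angular": [0, 0, -8.5], "claw": 0.3}
    - {"slide": [0, 0, 0], "angular": [0, 0, -8.5], "claw": 0.3}
    - {"slide": [0, 0, 0], "angular": [0, 0, -8.5], "claw": 0.3}
    - {"slide": [0, 0, 0], "angular": [0, 0, -8.5], "claw": 0.3}
    - {"slide": [0, 0, 0], "angular": [0, 0, -8.5], "claw": 0.3}
    - {"slide": [0, 0, 0], "angular": [0, 0, -8.5], "claw": 0.3}
    - {"slide": [0, 0, 0], "angular": [0, 0, -8.5], "claw": 0.3}
    - {"slide": [0, 0, 0], "angular": [0, 0, -8.5], "claw": 0.3}

```text
time: 11.65
ee_pos: [0.4603, -0.4192, 0.1597]
tcp_rot: [179.9, 0.0, -123.8]
wrist_force: [0.3, -0.1, 0.4]
opening: 0.0559
grasp_force: 0.0
```

play_rows:
  increments:
    - {"slide": [0, 0, 0], "angular": [0, 0, -8.5], "claw": 0.3}
    - {"slide": [0, 0, 0], "angular": [0, 0, -8], "claw": 0.3}
    - {"slide": [0, 0, 0], "angular": [0, 0, 0], "claw": 0.3}
    - {"slide": [0, 0, 0], "angular": [0, 0, 0], "claw": 0.3}

```text
time: 12.05
ee_pos: [0.4604, -0.4193, 0.1603]
tcp_rot: [179.9, 0.0, -107.9]
wrist_force: [-0.2, 0.3, -0.2]
opening: 0.0554
grasp_force: 0.0
```

```bash
python3 - <<'E'
from h import *
import pickle
go([.4615,-.4205,.05],-107.7)
ci,im=snap('wrist','w6'); pickle.dump(ci,open('w6.pkl','wb'))
im=im.astype(int);r,g,b=im[...,0],im[...,1],im[...,2]
m=(r>110)&(g<70)&(b<80); c=biggest(m).reshape(-1,2); print(c.min(0),c.max(0))
P=onplane(ci,c,.013)[:,:2].astype(np.float32); R=cv2.minAreaRect(P); print(R,cv2.boxPoints(R))
E
```

```text
turn [ 0.05  0.02 -0.2 ] then slide [  0.8  -1.5 110.3] pos [ 0.4604 -0.4193  0.1603] q [ -42.3   14.2   10.6   86.4   -0.  -114.4] F [-0.2  0.3 -0.2]
[240  75] [263 250]
((0.45923852920532227, -0.4304234981536865), (0.14734025299549103, 0.018120715394616127), 71.57456970214844) [[ 0.4273577  -0.49745327]
 [ 0.44454947 -0.5031807 ]
 [ 0.49111935 -0.36339372]
 [ 0.4739276  -0.3576663 ]]
```

View pics/w6.png

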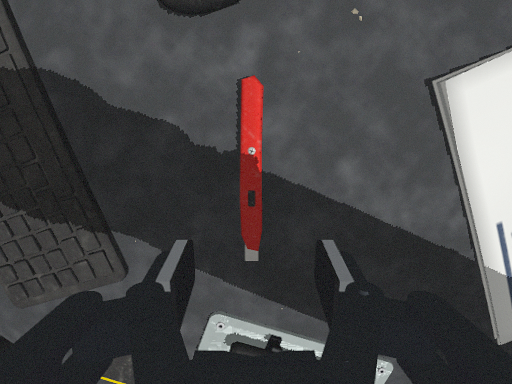

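The cutter runs vertically at column 252, rows 75 to 260, with the blade at the bottom, aligned with the tool. Now I descend onto its middle.

play_rows:
  increments:
    - {"slide": [4.3, -1.5, 40], "angular": [0, 0, 0], "claw": 0.2}
    - {"slide": [0, 0, 40], "angular": [0, 0, 0], "claw": 0.1}
    - {"slide": [0, 0, 35], "angular": [0, 0, 0], "claw": 0.0}
    - {"slide": [0, 0, 20], "angular": [0, 0, 0], "claw": 0.0}
    - {"slide": [0, 0, 0], "angular": [0, 0, 0], "claw": 0.0}
    - {"slide": [0, 0, 0], "angular": [0, 0, 0], "claw": 0.0}
  squeeze: 40

```text
time: 12.7
ee_pos: [0.4608, -0.4241, 0.0268]
tcp_rot: [-180.0, -0.0, -107.8]
wrist_force: [1.2, -0.1, 0.3]
opening: 0.0425
grasp_force: 0.0
```

play_rows:
  increments:
    - {"slide": [0, 0, 0], "angular": [0, 0, 0], "claw": -0.4}
    - {"slide": [0, 0, 0], "angular": [0, 0, 0], "claw": -1}
    - {"slide": [0, 0, 0], "angular": [0, 0, 0], "claw": -1}
    - {"slide": [0, 0, 0], "angular": [0, 0, 0], "claw": -1}
    - {"slide": [0, 0, 0], "angular": [0, 0, 0], "claw": -1}

```text
time: 13.2
ee_pos: [0.4615, -0.4248, 0.0284]
tcp_rot: [-179.8, -0.1, -107.7]
wrist_force: [-0.9, 0.8, 6.4]
opening: 0.0165
grasp_force: 39.5
```

The cutter is gripped full height with the tips at the counter. Lift and turn.

play_rows:
  increments:
    - {"slide": [0, 0, 0], "angular": [0, 0, 0], "claw": -1}
    - {"slide": [0, 0, -20], "angular": [0, 0, 0], "claw": -1}
    - {"slide": [0, 0, -40], "angular": [0, 0, 0], "claw": -1}
    - {"slide": [0, 0, -40], "angular": [0, 0, 0], "claw": -1}
    - {"slide": [0, 0, 0], "angular": [0, 0, 8], "claw": -1}
    - {"slide": [0, 0, 0], "angular": [0, 0, 8], "claw": -1}
    - {"slide": [0, 0, 0], "angular": [0, 0, 8], "claw": -1}
    - {"slide": [0, 0, 0], "angular": [0, 0, 8], "claw": -1}
  squeeze: 80

```text
time: 14.0
ee_pos: [0.4609, -0.4242, 0.1271]
tcp_rot: [-179.9, 0.0, -140.0]
wrist_force: [0.1, -0.4, -0.2]
opening: 0.0153
grasp_force: 78.7
```

play_rows:
  increments:
    - {"slide": [0, 0, 0], "angular": [0, 0, 8], "claw": -1}
    - {"slide": [0, 0, 0], "angular": [0, 0, 8], "claw": -1}
    - {"slide": [0, 0, 0], "angular": [0, 0, 8], "claw": -1}
    - {"slide": [0, 0, 0], "angular": [0, 0, 8], "claw": -1}
    - {"slide": [0, 0, 0], "angular": [0, 0, 8], "claw": -1}
    - {"slide": [0, 0, 0], "angular": [0, 0, 8], "claw": -1}
    - {"slide": [0, 0, 0], "angular": [0, 0, 8], "claw": -1}
    - {"slide": [0, 0, 0], "angular": [0, 0, 8], "claw": -1}

```text
time: 14.8
ee_pos: [0.4609, -0.4241, 0.127]
tcp_rot: [-180.0, 0.1, 156.0]
wrist_force: [-0.1, -0.2, -0.4]
opening: 0.0148
grasp_force: 78.7
```

play_rows:
  increments:
    - {"slide": [0, 0, 0], "angular": [0, 0, 7], "claw": -1}
    - {"slide": [0, 0, 0], "angular": [0, 0, 7], "claw": -1}
    - {"slide": [0, 0, 0], "angular": [0, 0, 0], "claw": -1}
    - {"slide": [0, 0, 0], "angular": [0, 0, 0], "claw": -1}

```text
time: 15.2
ee_pos: [0.4608, -0.4241, 0.1268]
tcp_rot: [-180.0, 0.1, 142.5]
wrist_force: [-0.5, 0.3, -1.7]
opening: 0.0155
grasp_force: 78.7
```

```bash
python3 -c "
from h import *
go(dock(.04,-.006,.127),142.2)"
```

```text
turn [-0.01  0.06  0.33] then slide [ 1.056e+02  2.488e+02 -2.000e-01] pos [ 0.4608 -0.4241  0.1268] q [-42.6  14.7   7.5  82.7  -0.   -5.2] F [-0.5  0.3 -1.7]
```

play_rows:
  increments:
    - {"slide": [15, 35.5, 0], "angular": [0, 0, 0.3], "claw": -1}
    - {"slide": [15, 35.5, 0], "angular": [0, 0, 0], "claw": -1}
    - {"slide": [15, 35.5, 0], "angular": [0, 0, 0], "claw": -1}
    - {"slide": [15, 35.5, 0], "angular": [0, 0, 0], "claw": -1}
    - {"slide": [15, 35.5, 0], "angular": [0, 0, 0], "claw": -1}
    - {"slide": [15, 35.5, 0], "angular": [0, 0, 0], "claw": -1}
    - {"slide": [15.5, 35.8, 0], "angular": [0, 0, 0], "claw": -1}
    - {"slide": [0, 0, 0], "angular": [0, 0, 0], "claw": -1}

```text
time: 16.0
ee_pos: [0.5313, -0.1592, 0.1267]
tcp_rot: [179.9, 0.0, 142.5]
wrist_force: [-0.8, -0.4, -0.1]
opening: 0.0153
grasp_force: 78.7
```

play_rows:
  increments:
    - {"slide": [0, 0, 0], "angular": [0, 0, 0], "claw": -1}
    - {"slide": [0, 0, 0], "angular": [0, 0, 0], "claw": -1}

```text
time: 16.2
ee_pos: [0.5303, -0.1635, 0.1264]
tcp_rot: [-180.0, 0.0, 142.1]
wrist_force: [0.2, -0.4, -0.7]
opening: 0.0156
grasp_force: 78.7
```

```bash
python3 - <<'E'
from h import *
import pickle
go(dock(.04,-.006,.1),142.2)
ci,im=snap('wrist','w7'); pickle.dump(ci,open('w7.pkl','wb'))
i=im.astype(int);r,g,b=i[...,0],i[...,1],i[...,2]
c=biggest((r>100)&(g<70)&(b<80)).reshape(-1,2); print(c.min(0),c.max(0))
P=onplane(ci,c,bot.get_obs()['ee_pos'][2]-.028+.014)[:,:2]; D=P-DC[:2]; D=np.c_[D@DX[:2],D@DY[:2]].astype(np.float32)
R=cv2.minAreaRect(D); print(R,D.max(0))
E
```

```text
turn [-0.02  0.04 -0.11] then slide [ 0.8  0.3 26.4] pos [ 0.5303 -0.1635  0.1264] q [-17.1   5.   -3.6  81.4  -0.   20.8] F [ 0.2 -0.4 -0.7]
[235  76] [276 355]
((0.03922734409570694, 0.005614403635263443), (0.01828336901962757, 0.13391703367233276), 0.20348060131072998) [0.04857753 0.07258113]
```

View pics/w7.png

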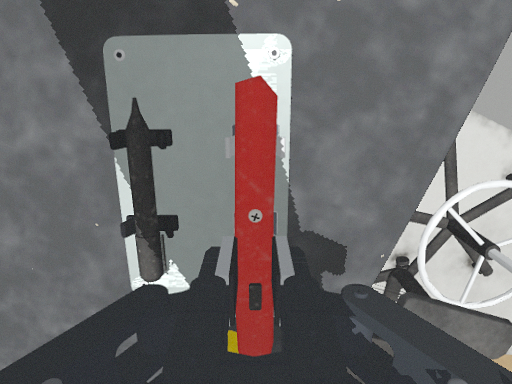

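The cutter is centred over the clips: x is 39 mm, it is aligned to 0.2°, and its origin is at y about -8 mm. I lower it and push.

play_rows:
  increments:
    - {"slide": [0, 0, 25], "angular": [0, 0, 0], "claw": -1}
    - {"slide": [0, 0, 20], "angular": [0, 0, 0], "claw": -1}
    - {"slide": [0, 0, 6], "angular": [0, 0, 0], "claw": -1}
    - {"slide": [0, 0, 6], "angular": [0, 0, 0], "claw": -1}
    - {"slide": [0, 0, 6], "angular": [0, 0, 0], "claw": -1}
    - {"slide": [0, 0, 5], "angular": [0, 0, 0], "claw": -1}
    - {"slide": [0, 0, 0], "angular": [0, 0, 0], "claw": -1}

```text
time: 16.95
ee_pos: [0.5306, -0.1632, 0.0584]
tcp_rot: [-180.0, 0.1, 142.0]
wrist_force: [0.0, -0.7, -1.7]
opening: 0.0151
grasp_force: 78.7
```

play_rows:
  increments:
    - {"slide": [0, 0, 4], "angular": [0, 0, 0], "claw": -1}
    - {"slide": [0, 0, 4], "angular": [0, 0, 0], "claw": -1}
    - {"slide": [0, 0, 4], "angular": [0, 0, 0], "claw": -1}
    - {"slide": [0, 0, 0], "angular": [0, 0, 0], "claw": -1}

```text
time: 17.35
ee_pos: [0.5299, -0.1628, 0.0452]
tcp_rot: [-180.0, -0.1, 142.0]
wrist_force: [0.6, -0.5, -3.3]
opening: 0.0153
grasp_force: 78.5
```

play_rows:
  increments:
    - {"slide": [0, 0, 3], "angular": [0, 0, 0], "claw": -1}
    - {"slide": [0, 0, 0], "angular": [0, 0, 0], "claw": -1}
    - {"slide": [0, 0, 2], "angular": [0, 0, 0], "claw": -1}
    - {"slide": [0, 0, 0], "angular": [0, 0, 0], "claw": -1}

```text
time: 17.75
ee_pos: [0.5305, -0.1629, 0.0426]
tcp_rot: [180.0, 0.1, 142.0]
wrist_force: [-4.6, 1.5, 9.6]
opening: 0.0154
grasp_force: 80.0
```

play_rows:
  increments:
    - {"slide": [0, 0, 2], "angular": [0, 0, 0], "claw": -1}
    - {"slide": [0, 0, 2], "angular": [0, 0, 0], "claw": -1}
    - {"slide": [0, 0, 0], "angular": [0, 0, 0], "claw": -1}

```text
time: 18.05
ee_pos: [0.5307, -0.1629, 0.0423]
tcp_rot: [179.9, 0.2, 142.0]
wrist_force: [-17.9, 6.4, 39.5]
opening: 0.0151
grasp_force: 83.9
```

It has seated (z 0.0423, force rising sharply). I relax, release and retreat.

play_rows:
  increments:
    - {"slide": [0, 0, -4], "angular": [0, 0, 0], "claw": -1}
    - {"slide": [0, 0, 0], "angular": [0, 0, 0], "claw": -0.4}
    - {"slide": [0, 0, 0], "angular": [0, 0, 0], "claw": -0.1}
    - {"slide": [0, 0, 0], "angular": [0, 0, 0], "claw": 0.0}
    - {"slide": [0, 0, 0], "angular": [0, 0, 0], "claw": 0.0}
    - {"slide": [0, 0, -20], "angular": [0, 0, 0], "claw": 0.0}
    - {"slide": [0, 0, -40], "angular": [0, 0, 0], "claw": 0.0}
    - {"slide": [0, 0, -40], "angular": [0, 0, 0], "claw": 0.0}

```text
time: 18.85
ee_pos: [0.5298, -0.1627, 0.1415]
tcp_rot: [-180.0, -0.1, 142.0]
wrist_force: [2.0, -0.3, 0.6]
opening: 0.0428
grasp_force: 0.0
```

play_rows:
  increments:
    - {"slide": [-35, 0, -15], "angular": [0, 0, 0], "claw": 0.0}
    - {"slide": [-35, 0, -15], "angular": [0, 0, 0], "claw": 0.0}
    - {"slide": [0, 0, 0], "angular": [0, 0, 0], "claw": 0.0}
    - {"slide": [0, 0, 0], "angular": [0, 0, 0], "claw": 0.0}

```text
time: 19.25
ee_pos: [0.5858, -0.2063, 0.1704]
tcp_rot: [-180.0, -0.0, 142.0]
wrist_force: [-0.7, 0.3, -0.6]
opening: 0.0425
grasp_force: 0.0
```

```bash
python3 - <<'E'
from h import *
ci,im=snap('wrist','w8'); cs,ims=snap('scene','s8')
i=im.astype(int);r,g,b=i[...,0],i[...,1],i[...,2]
c=biggest((r>100)&(g<70)&(b<80)).reshape(-1,2)
P=onplane(ci,c,.028)[:,:2]; D=P-DC[:2]; D=np.c_[D@DX[:2],D@DY[:2]].astype(np.float32)
print(cv2.minAreaRect(D),D.min(0),D.max(0))
s=cv2.resize(ims[150:260,150:310],(400,275),interpolation=2); a=np.full((384,912,3),0,np.uint8); a[:,:512]=im; a[:275,512:]=s
cv2.imwrite('pics/c8.png',cv2.resize(a,(800,337))[:,:,::-1])
E
```

```text
((0.03938458859920502, -0.007015988230705261), (0.017056867480278015, 0.1336851716041565), 0.21234704554080963) [ 0.03092206 -0.07383551] [0.0480993  0.05980222]
```

View pics/c8.png

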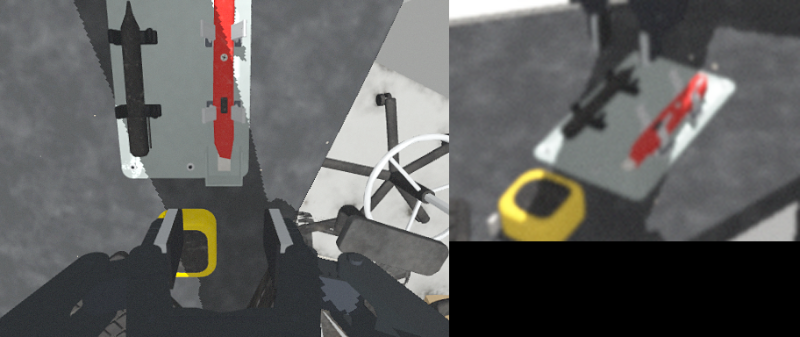

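The wrist view shows the cutter in the clips with its blade in the guard, and the marker in both saddles. I'll zoom in once on the clips.

```bash
python3 -c "
import cv2
cv2.imwrite('pics/z.png',cv2.resize(cv2.imread('pics/w8.png')[0:215,210:300],(251,600),interpolation=2))"
```

```text
(no output)
```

View pics/z.png

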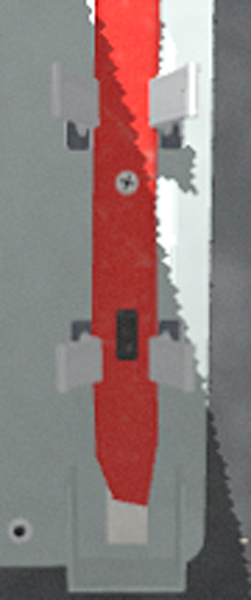

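The lips overlap the red edges on both clips, but I want the gap as a number.

```bash
python3 - <<'E'
from h import *
ci=bot.camera_info('wrist'); im=cv2.imread('pics/w8.png').astype(int); b,g,r=im[...,0],im[...,1],im[...,2]
red=(r>90)&(r-g>60)
for row in list(range(18,50,2))+[60,80,100]+list(range(112,150,2)):
    x=np.nonzero(red[row,225:290])[0]+225
    d=[]
    for z in(.027,.032):
        P=onplane(ci,[[x[0]-.5,row],[x[-1]+.5,row]],z)-DC; d+=list(np.round(P@DX*1000,1))
    print(row,x[0],x[-1],d, round(float((P@DY)[0])*1000))
E
```

```text
18 244 266 [np.float64(32.1), np.float64(48.8), np.float64(32.3), np.float64(48.6)] 48
20 244 266 [np.float64(32.1), np.float64(48.8), np.float64(32.2), np.float64(48.7)] 47
22 244 266 [np.float64(32.1), np.float64(48.8), np.float64(32.2), np.float64(48.7)] 45
24 244 266 [np.float64(32.1), np.float64(48.8), np.float64(32.2), np.float64(48.7)] 44
26 244 266 [np.float64(32.0), np.float64(48.8), np.float64(32.2), np.float64(48.7)] 43
28 245 263 [np.float64(32.8), np.float64(46.6), np.float64(32.9), np.float64(46.5)] 41
30 246 263 [np.float64(33.5), np.float64(46.6), np.float64(33.6), np.float64(46.5)] 40
32 246 263 [np.float64(33.5), np.float64(46.7), np.float64(33.6), np.float64(46.5)] 39
34 246 263 [np.float64(33.5), np.float64(46.7), np.float64(33.6), np.float64(46.5)] 37
36 246 263 [np.float64(33.4), np.float64(46.7), np.float64(33.6), np.float64(46.5)] 36
38 246 263 [np.float64(33.4), np.float64(46.7), np.float64(33.5), np.float64(46.5)] 35
40 246 263 [np.float64(33.4), np.float64(46.7), np.float64(33.5), np.float64(46.5)] 33
42 246 262 [np.float64(33.4), np.float64(45.9), np.float
[... 1543 characters left out ...]
 [np.float64(33.5), np.float64(46.1), np.float64(33.6), np.float64(46.0)] -35
136 246 263 [np.float64(32.7), np.float64(46.9), np.float64(32.8), np.float64(46.7)] -36
138 244 265 [np.float64(31.1), np.float64(48.4), np.float64(31.2), np.float64(48.3)] -38
140 244 265 [np.float64(31.1), np.float64(48.5), np.float64(31.2), np.float64(48.3)] -39
142 244 265 [np.float64(31.0), np.float64(48.5), np.float64(31.2), np.float64(48.3)] -41
144 244 266 [np.float64(31.0), np.float64(49.3), np.float64(31.2), np.float64(49.1)] -43
146 244 266 [np.float64(31.0), np.float64(49.3), np.float64(31.2), np.float64(49.1)] -44
148 244 266 [np.float64(31.0), np.float64(49.3), np.float64(31.1), np.float64(49.1)] -46
```

The lip gap is 12.3–13 mm at both clips, so the jaws are closed (nominal 12.8 mm). The cutter and marker are both in place and the gripper is clear, so I'm handing in.

```bash
python3 -c "
from workcell import bot
print(bot.job_done())"
```

```text
the job is handed in; nothing more can be done
None
```

I handed the job in at about 19 s: the marker lies in both saddles, and the cutter is in both spring clips with its blade in the guard. Both jaw pairs measured closed over it (lip gap about 12.5–13 mm), and the gripper is clear. No pass or fail verdict came back.

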